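# Set the inner knob of the dry bath's coaxial dial

### The job

On the dry bath with the blue knob, turn the small blue inner knob until its white line points at the green dot on the black ring around it. The ring is already set for today's test, so do not let it turn with the knob; leave the orange knob on the other dry bath and the tube rack as they are, and let go of the knob at the end.

Things in the scene. Friction and masses are not known exactly. Their poses are not given: they have to be found in the camera images.
- blue_knob (a point): Blue inner knob: upright cylinder, 28 mm across, 32 mm tall above the ring. Point on its axis, half-way up: knob top 16 mm above, ring top 16 mm below, the fixed white dry bath's deck 33 mm below. Turns about z; x axis along the white line on its top, axis to rim. At the start the line is 35 to 85 degrees counterclockwise of the dot seen from above: turn it clockwise. Stays where left (0.03 N m).
- green_dot (a point): Centre of the green dot (10 mm) on the flat top of the black ring around the blue knob, 24 mm from the axis; x axis points from the axis out through it. The ring, 64 mm across and 16 mm tall, turns freely of the knob about the same axis with light friction (0.03 N m) and drags along if touched.
- orange_line (a point): Outer end of the white line on top of the orange inner knob, 13 mm from its axis. It sits on a second dry bath built alike (white case 220 x 130 mm, 75 mm tall, aluminium tube block behind the dial), standing left or right of the one with the blue knob. A bystander, not to be turned.
- rack (a point): Loose white tube rack, 100 x 70 mm, 50 mm tall, with four tubes standing up to 95 mm, beside the left dry bath. This point is at its middle, 25 mm above its underside. A bystander.

How it is judged (in metres and radians):
At the end, for the whole second after the job is handed in: The blue knob's white line points at the green dot within 12 degrees (5 mm at the dot), the dot is within 5 mm (12 degrees of ring) of where it started, the orange knob's line end is within 4 mm of its start and the tube rack within 20 mm of its own (x of green_dot in the frame of blue_knob above 0.015 m and y of green_dot in the frame of blue_knob between -0.005 and 0.005 m and distance of green_dot from where it was at the start of the episode below 0.005 m and distance of orange_line from where it was at the start of the episode below 0.004 m and distance of rack from where it was at the start of the episode below 0.02 m); the robot touches nothing.
It fails at once if the black ring around the blue knob was turned (dot more than 5 mm from its start) (distance of green_dot from where it was at the start of the episode above 0.005 m).
It fails at once if the orange knob was turned (distance of orange_line from where it was at the start of the episode above 0.004 m).
It fails at once if the tube rack was knocked away (distance of rack from where it was at the start of the episode above 0.02 m).
It also fails if it takes over 32 s, if anything falls off the work surface, if the arm or the gripper's body presses on something with over 40 N, if the wrist force passes 120 N, or if a joint passes its speed limit or range.

### The arm

A 7-joint arm with a two-finger parallel gripper is mounted at the origin on the work surface. World frame = base frame: x ahead of the robot, y to its left, z up, the work surface at z = 0. Lengths are in mm, angles in rad, forces in N, time in s.
With the tool pointing down it reaches from about 425 to 950 mm from the base axis. Payload 4.7 kg.
Tool frame: the origin (TCP) lies between the finger pads; the fingertips stand arm.nose_length ahead of it and the grasp point (between the pads) lies 11 mm behind it (arm.nose_length is the distance from the TCP to the fingertips, in mm); z points along the fingers, y is the line along which they close (so a half turn about z gives the same grasp; the last joint's range is limited). The gripper opens to 87 mm and grips with 3 to 60 N. Pads are 19 mm wide; open, the fingers measure 117 mm over their backs; the gripper's body (75 mm by 190 mm) begins 51 mm behind the grasp point.
Start: joints at [-1.271, 0.469, -0.049, 1.532, 0.024, 1.141, -0.082], TCP at [217.922, 638.873, 230.573] pointing down, gripper open.
Joint ranges: [-2.59, 2.59], [-0.33, 1.99], [-1.39, 1.29], [0.1, 2.45], [-1.04, 4.18], [0.21, 1.99], [-2.66, 2.66]. Speed limits (rad/s): [2.57, 2.57, 3.14, 3.14, 3.14, 3.14, 3.14].

### API

Orientations are given as a unit quaternion [x, y, z, w].
In Python, from plant import arm, imaging, nets gives the robot as it stands.
- The arm moves only by the shell command python3 -m inch 'ROWS'. ROWS is JSON, a list of rows, each an object of numbers: "tx", "ty", "tz": the shift along the tool's x, y, z in cm; "wx", "wy", "wz": the turn, a rotation vector about the tool's x, y, z in degrees; "claw": the opening, from -1 (shut) to 1 (fully open). In form: [{"tx": .., "ty": .., "tz": .., "wx": .., "wy": .., "wz": .., "claw": ..}, ...]. A call has 1 to 12 rows; each row shifts and turns the commanded pose from where the row before left it, along the tool's axes as they then stand; what a row does not reach is not made up. A row lasts 1/8 s, in which the tool goes at most 62.5 mm and 10.7 degrees, less where a joint would pass 70% of its speed; a pose out of reach is approached as far as the arm can. A call with a gripper value outside its range is refused whole. The fingers move at their own pace and stop on an object; the grip force is fixed at half the most. Time passes only in rows, so rows that do not move let the fingers close. It gives the time, the measured TCP pose, the force, the opening and the grip force at its end, in the units of the state.
- arm.get_state(): the state, without advancing time (a new reading comes with each control period).
- imaging.camera(name): name is "scene" or "top"; returns a dict with "frame" (480x640x3 uint8, red, green, blue), "depth" (480x640 float32, mm along the optical axis (not along the pixel's ray), 0 where there is no reading), "mtx" (3x3 intrinsics, pixels), "dist_coeffs" ([k1, k2, p1, p2, k3] as OpenCV has them; the pictures are not rectified), "R" (3x3) and "t" (3): a world point X has camera coordinates R X + t. Camera axes: x right, y down, z forward; pixel columns grow to the right and rows downward; lengths in mm; the calibration is good to about 2 mm. A picture is of the moment at which its call begins.
- arm.finish_job(): hands the job in; it is judged then, once.
Trained networks look in the newest picture that a camera, given by its name, has taken for a name from the list of things; names that differ only in an ending like _2 or _b are one class to them, and where a whole thing is asked for, a point or a joint stands for the part that bears it (a point fixed in the world has none). Each returns a list of dicts, best first, with "confidence" (0 to 1); they miss things now and then, are a little off and sometimes report something else, mostly with a low value. They report only what shows in the picture. A call takes as long as a camera call.
- nets.boxes_of(camera, query): "bbox" ([centre column, centre row, width, height] in pixels, round what is visible of it).
- nets.regions_of(camera, query): "mask" (480x640 bool, what is visible of it) and "bbox" ([centre column, centre row, width, height] in pixels, round what is visible of it).
The state is a dict: "clock": time; "q": joint angles; "qd": joint speeds; "joint_torque": joint torques, N m; "ee_pos": TCP position; "eef_rot": TCP orientation; "wrist_force": force on the tool from outside, world axes, zero at the start; "wrist_torque": the same for the moment, N m; "gripper_width": finger opening in mm; "grasp_force": force on a finger pad.
Only numpy, scipy, OpenCV 4.12 (cv2) and the standard library are available. Lean on these libraries where they do the work, as an engineer would, in place of code of your own. Each camera call takes 0.05 s, during which the arm holds its last target. There are 200 camera calls.

## Working session

There is one attempt and no reset: what is moved stays moved. The work goes in short steps, Python scripts to look and compute and a shell command to move; the robot and the scene stay as the last step left them, time stands still between calls to the robot, and variables do not carry over. Pictures are saved under pics/ and viewed, at most 10 in all, crops included, and the job is handed in when it is done.

```bash
mkdir -p pics; ls
cat > h.py <<'E'
import numpy as np, cv2
from plant import arm, imaging, nets
def world(c,u,v,z=None):
    """pixel -> world, by depth or on plane z"""
    p=cv2.undistortPoints(np.array([[[u,v]]],float),c["mtx"],np.array(c["dist_coeffs"]))[0,0]
    d=np.array([p[0],p[1],1.]); R=np.array(c["R"]); t=np.array(c["t"])
    o=-R.T@t; r=R.T@d
    k=c["depth"][int(round(v)),int(round(u))] if z is None else (z-o[2])/r[2]
    return o+k*r
E
python3 - <<'E'
from h import *
s=arm.get_state(); print(s["clock"],s["ee_pos"],s["eef_rot"],s["gripper_width"],arm.nose_length)
for n in("top","scene"):
    c=imaging.camera(n); cv2.imwrite(f"pics/{n}0.png",c["frame"][:,:,::-1])
    np.save(f"{n}0.npy",c,allow_pickle=True)
    print(n,"cam at",-np.array(c["R"]).T@c["t"])
    for q in("blue_knob","green_dot","orange_line","rack"):
        for b in nets.boxes_of(n,q)[:2]:
            print(q,round(b["confidence"],2),np.round(b["bbox"],1),np.round(world(c,*b["bbox"][:2]),1))
E
```

```text
pics
0.0 [217.75610447 638.26842238 229.48886528] [ 1.63636296e-01  9.86520221e-01 -9.99217480e-04 -1.31197491e-04] 87.1181011036078 8.0
top cam at [ 438.52119863  108.03313014 1013.93225611]
blue_knob 0.85 [451.8 238.9  18.   17.1] [ 578.9 -122.7  123.3]
green_dot 0.56 [449.8 240.9  39.7  37.9] [ 575.3 -118.9  123.8]
orange_line 0.63 [292.  236.8  16.2  16.8] [582.2 154.5 123.7]
rack 0.96 [155.7 273.5  46.3  53.8] [524.4 414.2  49. ]
scene cam at [ 970.50074552 -577.01446365  821.31929168]
blue_knob 0.7 [247.1 318.   20.5  25.7] [ 590.6 -134.9  125.5]
blue_knob 0.32 [247.3 332.9  34.6  28.9] [ 592.2 -140.4   92.4]
green_dot 0.96 [247.4 330.3  37.   31.6] [ 591.5 -138.6   97. ]
orange_line 0.64 [330.6 229.1  12.   22.7] [597.4 144.  121.7]
rack 0.57 [358.  185.6  47.8  52.6] [537.3 397.5  50.9]
```

Run:
```python
import cv2,numpy as np
a=cv2.imread("pics/top0.png");b=cv2.imread("pics/scene0.png")
A=cv2.resize(a[210:270,420:480],(400,400),interpolation=cv2.INTER_CUBIC)
B=cv2.resize(b[295:355,217:277],(400,400),interpolation=cv2.INTER_CUBIC)
cv2.imwrite("pics/crop0.png",np.hstack([A,B]))
```

```text
(no output)
```

View pics/top0.png

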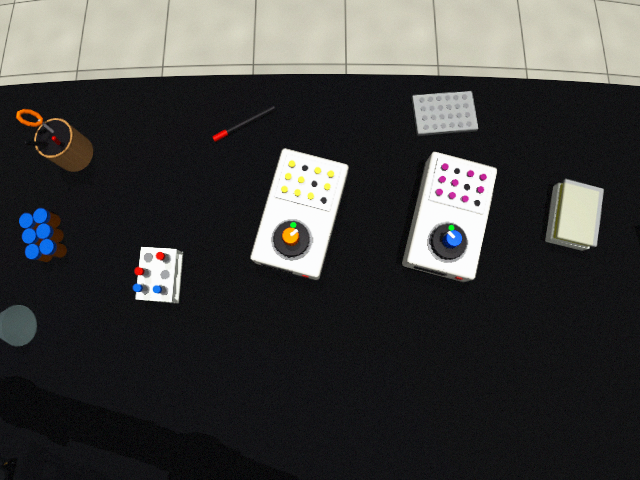

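View pics/crop0.png

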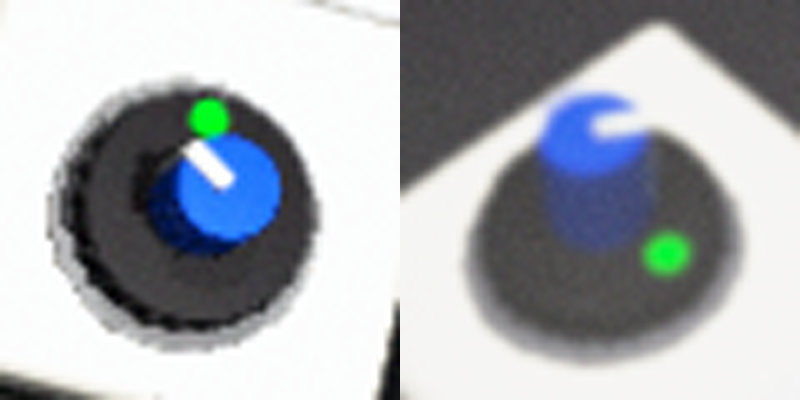

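The top picture shows the blue knob at about (452,239) with its line up-left, and the green dot at about (451,228). The orange bath is left at (292,237) and the rack at (156,273), both well away from the blue knob.

```bash
cat >> h.py <<'E'
def cen(m): 
    v,u=np.nonzero(m); return u.mean(),v.mean()
def measure(n,box,c=None):
    """knob axis xy, dot xy, line & dot bearings (deg) from colours near box"""
    c=c or imaging.camera(n); x0,x1,y0,y1=box
    f=np.zeros_like(c["frame"]); f[y0:y1,x0:x1]=c["frame"][y0:y1,x0:x1]
    h,s,v=[a.astype(int) for a in cv2.split(cv2.cvtColor(f,cv2.COLOR_RGB2HSV))]
    g=(abs(h-60)<20)&(s>120)&(v>120)
    blue=(abs(h-108)<15)&(s>110)&(v>185)
    hull=np.zeros(h.shape,np.uint8); cs=cv2.findContours(blue.astype(np.uint8),0,1)[0]
    k=max(cs,key=cv2.contourArea); cv2.fillPoly(hull,[cv2.convexHull(k)],1)
    hull=cv2.dilate(hull,np.ones((3,3),np.uint8))
    K=world(c,*cen(hull>0),124); D=world(c,*cen(g),92)
    wm=(hull>0)&(s<130)&(v>190)
    W=world(c,*cen(wm),124)
    return K,D,W,g.sum(),blue.sum(),wm.sum()
E
python3 - <<'E'
from h import *
for n,b in(("top",(425,475,215,265)),("scene",(230,270,305,345))):
    c=np.load(f"{n}0.npy",allow_pickle=True).item()
    K,D,W,*k=measure(n,b,c); print(n,K.round(1),D.round(1),W.round(1),k)
    for nm,P in(("dot",D),("line",W)):
        d=P-K; print(nm,np.hypot(*d[:2]).round(1),np.degrees(np.arctan2(d[1],d[0])).round(1))
    # ring centre by depth top plane
E
```

```text
top [ 580.9 -126.3  124. ] [ 605.1 -129.9   92. ] [ 587.2 -121.6  124. ] [np.int64(30), np.int64(162), np.int64(28)]
dot 24.5 -8.4
line 7.9 36.7
scene [ 583.3 -129.8  124. ] [ 605.4 -131.2   92. ] [ 581.1 -123.4  124. ] [np.int64(34), np.int64(113), np.int64(73)]
dot 22.2 -3.4
line 6.8 108.1
```

Run:
```python
from h import *
c=np.load("top0.npy",allow_pickle=True).item(); ax=np.array([581,-126.5])
P=np.array([[*world(c,u,v)] for u in range(380,520) for v in range(140,300)])
d=P[:,:2]-ax; r=np.hypot(*d.T); b=np.degrees(np.arctan2(d[:,1],d[:,0]))
for lo,hi in((18,35),(35,50),(50,60),(60,80),(80,110)):
    m=(r>lo)&(r<hi); print(lo,hi,[(k,P[m&(abs((b-k+180)%360-180)<15),2].max().round()) for k in range(-180,180,30)])
x0,x1,y0,y1=430,470,220,260
f=c["frame"]; s=f.min(2)
m=np.zeros(s.shape,bool); m[y0:y1,x0:x1]=(s[y0:y1,x0:x1]>120)
W=np.array([world(c,u,v,124)[:2] for v,u in zip(*np.nonzero(m))]); w=s[m]
k=np.hypot(*(W-ax).T)<14; W=W[k]; 
e=np.linalg.svd(W-W.mean(0))[2][0]; print(len(W),W.mean(0),np.degrees(np.arctan2(e[1],e[0])), np.hypot(*(W-ax).T).max())
s=arm.get_state(); print(s["ee_pos"])
R=np.array(__import__("scipy.spatial.transform",fromlist=["x"]).Rotation.from_quat(s["eef_rot"]).as_matrix())
print(R.round(3), R.T@(np.array([581,-126.5,160])-s["ee_pos"]))
```

```text
18 35 [(-180, np.float64(96.0)), (-150, np.float64(96.0)), (-120, np.float64(95.0)), (-90, np.float64(96.0)), (-60, np.float64(95.0)), (-30, np.float64(96.0)), (0, np.float64(97.0)), (30, np.float64(96.0)), (60, np.float64(95.0)), (90, np.float64(97.0)), (120, np.float64(95.0)), (150, np.float64(96.0))]
35 50 [(-180, np.float64(79.0)), (-150, np.float64(80.0)), (-120, np.float64(80.0)), (-90, np.float64(79.0)), (-60, np.float64(79.0)), (-30, np.float64(81.0)), (0, np.float64(81.0)), (30, np.float64(80.0)), (60, np.float64(80.0)), (90, np.float64(79.0)), (120, np.float64(80.0)), (150, np.float64(79.0))]
50 60 [(-180, np.float64(79.0)), (-150, np.float64(79.0)), (-120, np.float64(80.0)), (-90, np.float64(78.0)), (-60, np.float64(79.0)), (-30, np.float64(79.0)), (0, np.float64(81.0)), (30, np.float64(80.0)), (60, np.float64(80.0)), (90, np.float64(80.0)), (120, np.float64(80.0)), (150, np.float64(78.0))]
60 80 [(-180, np.float64(76.0)), (-150, np.float64(79.0)), (-120, np.float64(77.0)), (-90, np.float64(79.0)), (-60, np.float64(83.0)), (-30, np.float64(86.0)), (0, np.float64(88.0)), (30, np.float64(81.0)), (60, np.float64(78.0)), (90, np.float64(79.0)), (120, np.float64(79.0)), (150, np.float64(73.0))]
80 110 [(-180, np.float64(5.0)), (-150, np.float64(72.0)), (-120, np.float64(6.0)), (-90, np.float64(5.0)), (-60, np.float64(83.0)), (-30, np.float64(92.0)), (0, np.float64(93.0)), (30, np.float64(84.0)), (60, np.float64(6.0)), (90, np.float64(5.0)), (120, np.float64(74.0)), (150, np.float64(5.0))]
27 [ 586.64302704 -122.06714506] -138.75409392612957 13.457964869041069
[217.92407024 638.84159908 230.52436897]
[[-0.946  0.323 -0.   ]
 [ 0.323  0.946  0.   ]
 [ 0.    -0.    -1.   ]] [-590.75703911 -607.10790255   70.51025504]
```

```bash
python3 -m inch '[{"tx":-3.7,"ty":-3.8},{"tx":-3.7,"ty":-3.8},{"tx":-3.7,"ty":-3.8},{"tx":-3.7,"ty":-3.8},{"tx":-3.7,"ty":-3.8},{"tx":-3.7,"ty":-3.8},{"tx":-3.7,"ty":-3.8},{"tx":-3.7,"ty":-3.8},{"tx":-3.7,"ty":-3.8},{"tx":-3.7,"ty":-3.8},{"tx":-3.7,"ty":-3.8},{"tx":-3.7,"ty":-3.8}]'
cat >> h.py <<'E'
from scipy.spatial.transform import Rotation as Ro
def togo(x,y,z):
    s=arm.get_state(); R=Ro.from_quat(s["eef_rot"]).as_matrix()
    print("clock",s["clock"],"tool shift cm",(R.T@(np.array([x,y,z])-s["ee_pos"])/10).round(2),"ybearing",np.degrees(np.arctan2(R[1,1],R[0,1])).round(1),"tilt",R[:,2].round(4),"w",s["gripper_width"],"F",s["wrist_force"].round(1) if hasattr(s["wrist_force"],"round") else s["wrist_force"])
E
python3 -c "
from h import *
togo(581,-126.5,160)"
```

```text
clock 0.5 tool shift cm [-59.08 -60.71   7.05] ybearing 71.2 tilt [-0.  0. -1.] w 87.04778342952217 F [ 0.2 -0.4  0.4]invalid input at $[0]: expected keys tx, ty, tz, wx, wy, wz, claw
```

```bash
python3 -m inch '[{"tx":-3.7,"ty":-3.8,"tz":0,"wx":0,"wy":0,"wz":0,"claw":1},{"tx":-3.7,"ty":-3.8,"tz":0,"wx":0,"wy":0,"wz":0,"claw":1},{"tx":-3.7,"ty":-3.8,"tz":0,"wx":0,"wy":0,"wz":0,"claw":1},{"tx":-3.7,"ty":-3.8,"tz":0,"wx":0,"wy":0,"wz":0,"claw":1},{"tx":-3.7,"ty":-3.8,"tz":0,"wx":0,"wy":0,"wz":0,"claw":1},{"tx":-3.7,"ty":-3.8,"tz":0,"wx":0,"wy":0,"wz":0,"claw":1},{"tx":-3.7,"ty":-3.8,"tz":0,"wx":0,"wy":0,"wz":0,"claw":1},{"tx":-3.7,"ty":-3.8,"tz":0,"wx":0,"wy":0,"wz":0,"claw":1},{"tx":-3.7,"ty":-3.8,"tz":0,"wx":0,"wy":0,"wz":0,"claw":1},{"tx":-3.7,"ty":-3.8,"tz":0,"wx":0,"wy":0,"wz":0,"claw":1},{"tx":-3.7,"ty":-3.8,"tz":0,"wx":0,"wy":0,"wz":0,"claw":1},{"tx":-3.7,"ty":-3.8,"tz":0,"wx":0,"wy":0,"wz":0,"claw":1}]'
python3 -c "
from h import *
togo(581,-126.5,160)"
```

```text
clock: 2.0
ee_pos: [491.6, 62.4, 231.0]
eef_rot: [0.164, 0.987, 0.0, 0.0]
wrist_force: [1.1, 1.4, 0.1]
gripper_width: 87.0
grasp_force: 0.0
clock 2.0 tool shift cm [-14.56 -15.     7.09] ybearing 71.2 tilt [ 1.1e-03  7.0e-04 -1.0e+00] w 86.9513347714006 F [1.1 1.4 0.1]
```

```bash
python3 -m inch '[{"tx":-3.7,"ty":-3.8,"tz":0,"wx":0,"wy":0,"wz":0,"claw":1},{"tx":-3.7,"ty":-3.8,"tz":0,"wx":0,"wy":0,"wz":0,"claw":1},{"tx":-3.7,"ty":-3.8,"tz":0,"wx":0,"wy":0,"wz":0,"claw":1},{"tx":-3.6,"ty":-3.7,"tz":1,"wx":0,"wy":0,"wz":0,"claw":1},{"tx":0,"ty":0,"tz":3,"wx":0,"wy":0,"wz":0,"claw":1},{"tx":0,"ty":0,"tz":3,"wx":0,"wy":0,"wz":0,"claw":1},{"tx":0,"ty":0,"tz":0,"wx":0,"wy":0,"wz":0,"claw":1},{"tx":0,"ty":0,"tz":0,"wx":0,"wy":0,"wz":0,"claw":1}]'
python3 - <<'E'
from h import *
togo(581,-126.5,107)
c=imaging.camera("scene"); cv2.imwrite("pics/s1.png",cv2.resize(c["frame"][180:380,130:390,::-1],None,fx=3,fy=3,interpolation=cv2.INTER_CUBIC)[:600,:780])
E
```

```text
clock: 3.0
ee_pos: [582.1, -126.5, 161.7]
eef_rot: [0.164, 0.987, 0.0, 0.001]
wrist_force: [-0.1, -0.1, 1.5]
gripper_width: 86.8
grasp_force: 0.0
clock 3.0 tool shift cm [ 0.11 -0.04  5.47] ybearing 71.2 tilt [ 1.9e-03 -2.0e-04 -1.0e+00] w 86.76620414610892 F [-0.1 -0.1  1.5]
```

View pics/s1.png

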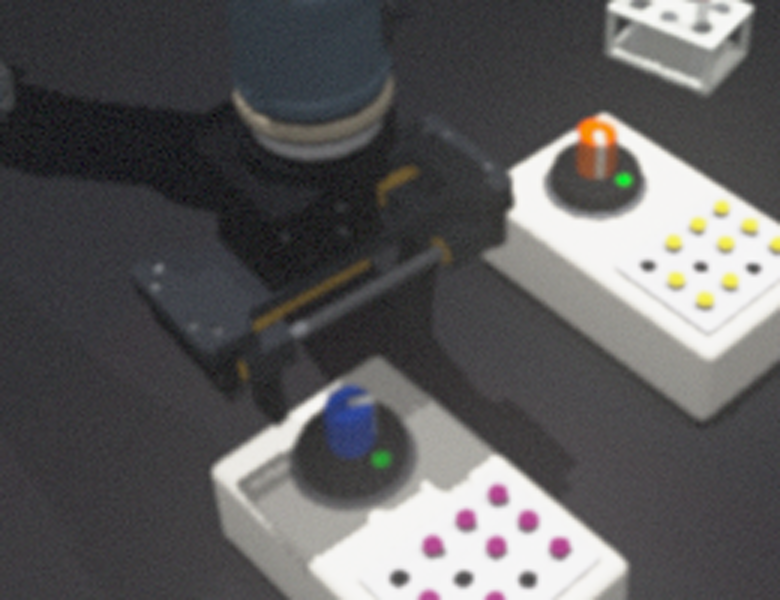

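The picture shows the gripper over the blue knob (about (350,420)), with a finger at (265,390). It is clear of the orange bath, so I'm descending.

```bash
python3 -m inch '[{"tx":0.1,"ty":0,"tz":2,"wx":0,"wy":0,"wz":0,"claw":1},{"tx":0,"ty":0,"tz":2,"wx":0,"wy":0,"wz":0,"claw":1},{"tx":0,"ty":0,"tz":1.4,"wx":0,"wy":0,"wz":0,"claw":1},{"tx":0,"ty":0,"tz":0,"wx":0,"wy":0,"wz":0,"claw":0},{"tx":0,"ty":0,"tz":0,"wx":0,"wy":0,"wz":0,"claw":-0.2},{"tx":0,"ty":0,"tz":0,"wx":0,"wy":0,"wz":0,"claw":-0.2}]'
python3 - <<'E'
from h import *
togo(581,-126.5,107)
for n in ("scene",):
    c=imaging.camera(n); cv2.imwrite(f"pics/{n}2.png",cv2.resize(c["frame"][240:370,180:310,::-1],(600,600),interpolation=cv2.INTER_CUBIC))
E
```

```text
clock: 3.8
ee_pos: [580.9, -126.3, 107.4]
eef_rot: [0.164, 0.987, 0.0, 0.001]
wrist_force: [0.6, -0.2, -0.0]
gripper_width: 64.7
grasp_force: 0.0
clock 3.8 tool shift cm [-0.01 -0.02  0.04] ybearing 71.2 tilt [ 1.6e-03 -1.0e-04 -1.0e+00] w 64.71600060117851 F [ 0.6 -0.2 -0. ]
```

View pics/scene2.png

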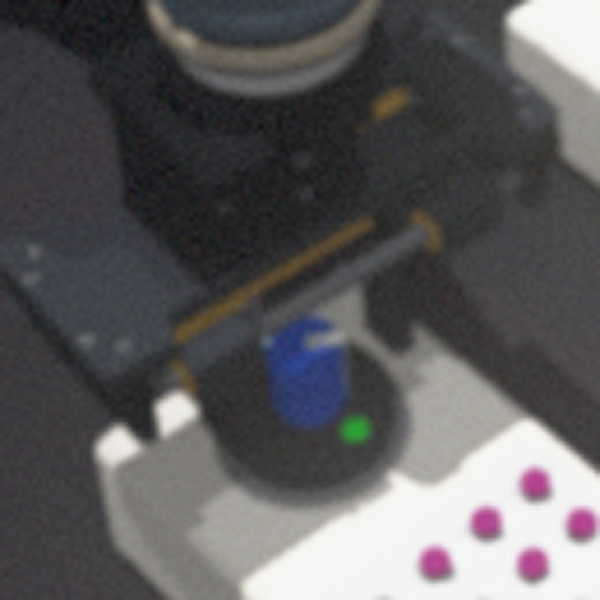

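Run:
```python
from h import *
s=arm.get_state(); R=Ro.from_quat(s["eef_rot"]).as_matrix(); p=np.array(s["ee_pos"])
img=cv2.imread("pics/scene2.png"); c=imaging.camera("scene")
img=cv2.convertScaleAbs(cv2.resize(c["frame"][250:350,190:290,::-1],(600,600),interpolation=cv2.INTER_CUBIC),alpha=2.2,beta=20)
def pr(X): 
    q=cv2.projectPoints(np.array([X],float),cv2.Rodrigues(np.array(c["R"]))[0],np.array(c["t"]),c["mtx"],np.array(c["dist_coeffs"]))[0][0,0]
    return tuple(int(v) for v in ((q-[190,250])*6+3))
h=s["gripper_width"]/2
for sg in(1,-1):
    pts=[pr(p+R@np.array([x,sg*y,8])) for x,y in((-9.5,h),(9.5,h),(9.5,h+15),(-9.5,h+15))]
    cv2.polylines(img,[np.array(pts)],True,(0,255,255),1); 
for z,col in((124,(0,0,255)),(92,(255,255,0))):
    pts=[pr((581+14*np.cos(a),-126.5+14*np.sin(a),z)) for a in np.linspace(0,6.28,40)]
    cv2.polylines(img,[np.array(pts)],True,col,1)
cv2.imwrite("pics/ov.png",img)
```

```text
(no output)
```

View pics/ov.png

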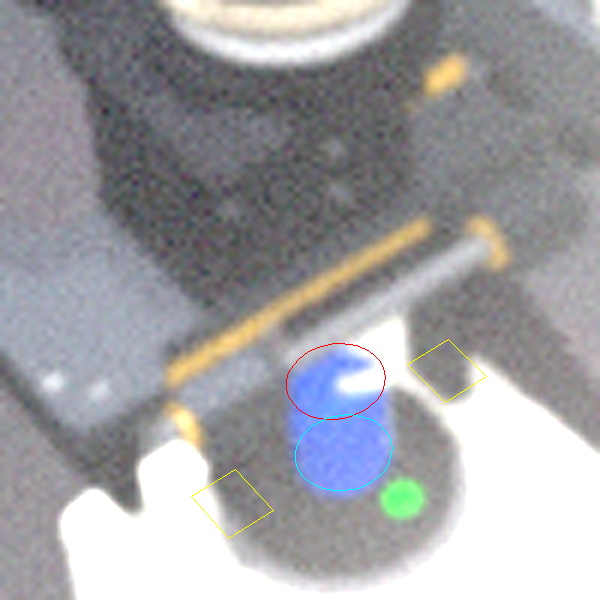

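The overlay matches: the projected knob outline fits the knob at (337,382), and the fingertip boxes fall either side of it. Closing.

```bash
python3 -m inch '[{"tx":0,"ty":0,"tz":0,"wx":0,"wy":0,"wz":0,"claw":-1},{"tx":0,"ty":0,"tz":0,"wx":0,"wy":0,"wz":0,"claw":-1},{"tx":0,"ty":0,"tz":0,"wx":0,"wy":0,"wz":0,"claw":-1},{"tx":0,"ty":0,"tz":0,"wx":0,"wy":0,"wz":0,"claw":-1},{"tx":0,"ty":0,"tz":0,"wx":0,"wy":0,"wz":0,"claw":-1},{"tx":0,"ty":0,"tz":0,"wx":0,"wy":0,"wz":0,"claw":-1}]'
```

```text
clock: 4.65
ee_pos: [580.2, -126.4, 106.5]
eef_rot: [0.164, 0.986, -0.0, -0.0]
wrist_force: [-0.5, -1.2, 0.9]
gripper_width: 27.4
grasp_force: 30.0
```

```bash
python3 -m inch '[{"tx":0,"ty":0,"tz":0,"wx":0,"wy":0,"wz":6,"claw":-1},{"tx":0,"ty":0,"tz":0,"wx":0,"wy":0,"wz":6,"claw":-1},{"tx":0,"ty":0,"tz":0,"wx":0,"wy":0,"wz":6,"claw":-1},{"tx":0,"ty":0,"tz":0,"wx":0,"wy":0,"wz":6,"claw":-1},{"tx":0,"ty":0,"tz":0,"wx":0,"wy":0,"wz":6,"claw":-1},{"tx":0,"ty":0,"tz":0,"wx":0,"wy":0,"wz":6,"claw":-1},{"tx":0,"ty":0,"tz":0,"wx":0,"wy":0,"wz":6,"claw":-1},{"tx":0,"ty":0,"tz":0,"wx":0,"wy":0,"wz":6,"claw":-1},{"tx":0,"ty":0,"tz":0,"wx":0,"wy":0,"wz":0,"claw":-1},{"tx":0,"ty":0,"tz":0,"wx":0,"wy":0,"wz":0,"claw":-1}]'
python3 - <<'E'
from h import *
togo(581,-126.5,107)
c=imaging.camera("scene"); cv2.imwrite("pics/s3.png",cv2.convertScaleAbs(cv2.resize(c["frame"][280:360,205:285,::-1],(560,560),interpolation=cv2.INTER_CUBIC),alpha=2,beta=20))
E
```

```text
clock: 5.9
ee_pos: [580.6, -126.0, 106.6]
eef_rot: [0.55, 0.835, 0.0, 0.0]
wrist_force: [1.0, -0.1, -0.0]
gripper_width: 27.9
grasp_force: 30.0
clock 5.9 tool shift cm [-0.06  0.02 -0.04] ybearing 23.3 tilt [ 6.e-04  1.e-04 -1.e+00] w 27.93277910700015 F [ 1.  -0.1 -0. ]
```

View pics/s3.png

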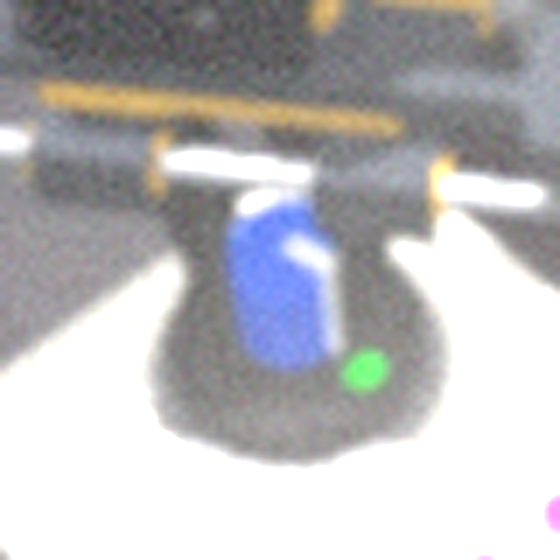

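The line now runs from (290,245) over the rim and down the side to (335,350), toward the dot at (365,370). Releasing, rising and backing off so I can check from the top camera.

```bash
python3 -m inch '[{"tx":0,"ty":0,"tz":0,"wx":0,"wy":0,"wz":0,"claw":1},{"tx":0,"ty":0,"tz":0,"wx":0,"wy":0,"wz":0,"claw":1},{"tx":0,"ty":0,"tz":0,"wx":0,"wy":0,"wz":0,"claw":1},{"tx":0,"ty":0,"tz":0,"wx":0,"wy":0,"wz":0,"claw":1},{"tx":0,"ty":0,"tz":-3,"wx":0,"wy":0,"wz":0,"claw":1},{"tx":0,"ty":0,"tz":-5,"wx":0,"wy":0,"wz":0,"claw":1},{"tx":0,"ty":0,"tz":-5,"wx":0,"wy":0,"wz":0,"claw":1},{"tx":4,"ty":-4,"tz":0,"wx":0,"wy":0,"wz":0,"claw":1},{"tx":4,"ty":-4,"tz":0,"wx":0,"wy":0,"wz":0,"claw":1},{"tx":4,"ty":-4,"tz":0,"wx":0,"wy":0,"wz":0,"claw":1},{"tx":4,"ty":-4,"tz":0,"wx":0,"wy":0,"wz":0,"claw":1},{"tx":0,"ty":0,"tz":0,"wx":0,"wy":0,"wz":0,"claw":1}]'
python3 - <<'E'
from h import *
c=imaging.camera("top"); np.save("top4.npy",c,allow_pickle=True)
a=cv2.resize(c["frame"][210:270,420:480,::-1],(400,400),interpolation=cv2.INTER_CUBIC)
s=imaging.camera("scene"); b=cv2.resize(s["frame"][295:355,217:277,::-1],(400,400),interpolation=cv2.INTER_CUBIC)
cv2.imwrite("pics/end.png",np.hstack([a,b]))
try:
    K,D,W,*k=measure("top",(425,475,215,265),c)
    print(K,D,W,k,[np.degrees(np.arctan2(*(P-K)[[1,0]])).round(1) for P in(D,W)])
except Exception as e: print(e)
E
```

```text
clock: 7.45
ee_pos: [366.7, -40.8, 236.2]
eef_rot: [0.549, 0.836, 0.001, -0.002]
wrist_force: [0.2, 1.3, -0.5]
gripper_width: 87.1
grasp_force: 0.0
[ 580.6005008  -126.28684009  124.        ] [ 605.25720119 -129.58849437   92.        ] [ 588.58873996 -127.08698183  124.        ] [np.int64(28), np.int64(165), np.int64(26)] [np.float64(-7.6), np.float64(-5.7)]
```

View pics/end.png

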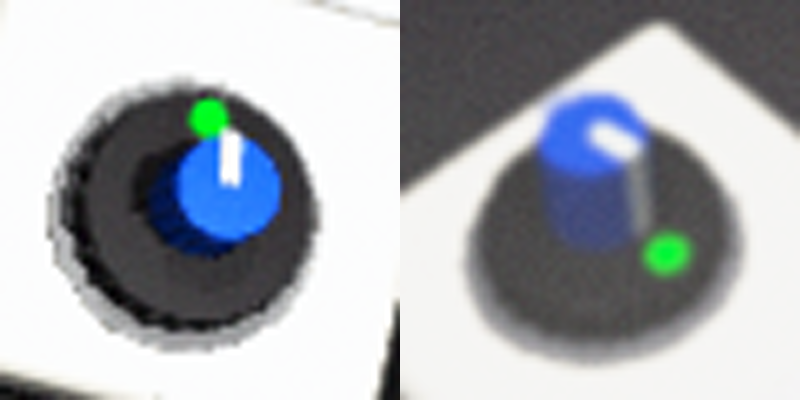

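The line at (230,155) in the crop reads -5.7° and the dot at (209,118) reads -7.6°. The ring and dot haven't moved, so I'm handing in.

```bash
python3 -c "
from plant import arm
print(arm.finish_job())"
```

```text
the job is handed in; nothing more can be done
None
```

I turned the blue knob's white line to within about 2° of the green dot (measured from the top camera), left the ring where it was, let go of the knob, and handed the job in; no pass or fail verdict came back.

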